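# Return the bench kit to its nests

## Robot

A 6-joint arm with a two-finger parallel gripper is mounted at the origin on a cart in front of the work surface, level with it; the furniture and walls round the work are solid. World frame = base frame: x ahead of the robot, y to its left, z up, the work surface at z = 0. Lengths are in m, angles in rad, forces in N, time in s.
With the tool pointing down it reaches from about 0.225 to 0.875 m from the base axis. Payload 3.4 kg.
Tool frame: the origin (TCP) lies at the very end of the fingers, on their centre line; the grasp point (between the pads) lies 19 mm behind it (env.grip_point_offset is the distance from the TCP to the grasp point, in m); z points along the fingers, y is the line along which they close (so a half turn about z gives the same grasp; the last joint's range is limited). The gripper opens to 85 mm and grips with 20 to 120 N. Pads are 22 mm wide; open, the fingers measure 114 mm over their backs; the gripper's body (76 mm by 85 mm) begins 54 mm behind the grasp point. The pads swing forward as they close: fully open they stand 13 mm farther back than shut.
Start: joints at [0.995, 0.276, 1.505, -0, 1.361, -0.121], TCP at [0.253, 0.517, 0.231] pointing down, gripper open.
Joint ranges: [-2.89, 2.89], [-0.75, 2.08], [0.22, 2.7], [-1.18, 4.32], [0.11, 2.71], [-2.7, 2.7]. Speed limits (rad/s): [2.57, 2.57, 3.14, 3.14, 3.14, 3.14].

## Interface

Orientations are given as a 3x3 rotation matrix whose columns are the frame's x, y, z axes.
In Python, from cell import env gives the robot as it stands. The module is installed in compiled form; this text tells all that it offers.
- The arm moves only by the tool drive_tool, never from a script. Its argument "motion" is a list that holds one entry, the list of rows, each a list of 5 numbers: the shift along the tool's x, y, z in mm, then the turn about the tool's z in degrees, then the opening, from -1 (shut) to 1 (fully open). In form: [[[x, y, z, yaw, fingers], ...]]. A call has 1 to 10 rows; each row shifts and turns the commanded pose from where the row before left it, along the tool's axes as they then stand; what a row does not reach is not made up. A row lasts 1/12 s, in which the tool goes at most 41.7 mm and 7.16 degrees, less where a joint would pass 70% of its speed; a pose out of reach is approached as far as the arm can. A call is refused whole if a number of a shift passes 41.7 or a number of a turn 7.16, either way. A call with a gripper value outside its range is refused whole. The fingers move at their own pace and stop on an object; "newtons" is the grip in N (left out, the last holds). Time passes only in rows, so rows that do not move let the fingers close. It gives the time, the measured TCP pose, the force, the opening and the grip force at its end, in the units of the state.
- env.get_obs(): the state, without advancing time (a new reading comes with each control period).
- env.get_image(name): name is "scene" or "top"; returns a dict with "pixels" (400x640x3 uint8, red, green, blue), "depth" (400x640 float32, m along the optical axis (not along the pixel's ray), 0 where there is no reading), "mtx" (3x3 intrinsics, pixels), "T" (4x4, takes a point from camera to world coordinates). Camera axes: x right, y up, looking along -z (the intrinsics and any distortion apply to the point x, -y, -z); pixel columns grow to the right and rows downward; lengths in m; the calibration is good to about 2 mm. A picture is of the moment at which its call begins.
- env.hand_in(): hands the job in; it is judged then, once.
The state is a dict: "clock": time; "q": joint angles; "qvel": joint speeds; "effort": joint torques, N m; "eef_pos": TCP position; "tool_rot": TCP orientation; "ft_force": force on the tool from outside, world axes, zero at the start; "moment": the same for the moment, N m; "gripper_width": finger opening in m; "finger_force": force on a finger pad.
Only numpy, scipy, OpenCV 4.12 (cv2) and the standard library are available. Lean on these libraries where they do the work, as an engineer would, in place of code of your own. Each camera call takes 0.05 s, during which the arm holds its last target. There are 200 camera calls.

## Task

Clear the bench after the analysis: put the orange-capped sample jar, the small blue-capped reagent bottle, the bench timer and the pestle each into the nest whose outline matches it, sitting flat on the nest's floor inside the rim, with the jar and the bottle upright and the timer face up. Do not push the funnel or the closed petri dish out of their places.

Things in the scene. Friction and masses are not known exactly. Their poses are not given: they have to be found in the camera images.
- jar_center (a point): White sample jar with an orange-yellow screw cap, round, 52 mm in diameter (body, lowest 54 mm; cap 48 mm) and 66 mm high, standing upright. The point is its centre, 33 mm above its foot; z is up its axis. 0.06 to 0.12 kg.
- bottle_center (a point): Small brown reagent bottle with a blue screw cap, round, 30 mm in diameter (body, lowest 41 mm; cap 26 mm) and 55 mm high, standing upright. The point is its centre, 27.5 mm above its foot; z is up its axis. Under 0.07 kg.
- timer_center (a point): White bench timer lying face up, a flat block 58 mm along its x, 66 mm along its y and 19 mm high (its upright sides 16 mm). The point is its centre, 9.5 mm above its underside. Under 0.1 kg.
- pestle_center (a point): White porcelain pestle lying on the table, 115 mm long along its y, 25 mm thick at the larger end and a little thinner along it (take the middle as 15 to 25 mm). It can roll about its length. The point is on its axis at mid-length, about 12.5 mm above what it lies on. About 0.1 kg.
- jar_nest_floor (a point): The large round nest, for the jar: a flat moulded plastic nest, grey with a dark floor, fixed to the table; the round inside is 68 mm in diameter; the floor is 2 mm above the table, the rim 6 mm wide and its top 6 mm above the table. This point is the centre of the floor's top.
- bottle_nest_floor (a point): The small round nest, for the bottle: a flat moulded plastic nest, grey with a dark floor, fixed to the table; the round inside is 46 mm in diameter; the floor is 2 mm above the table, the rim 6 mm wide and its top 6 mm above the table. This point is the centre of the floor's top.
- timer_nest_floor (a point): The nearly square nest, for the timer: a flat moulded plastic nest, grey with a dark floor, fixed to the table; the inside is 74 mm along its x and 82 mm along its y; the floor is 2 mm above the table, the rim 6 mm wide and its top 6 mm above the table. This point is the centre of the floor's top. Each long side of the rim has a 45 mm wide gap for the fingers at its middle. The sides along y are the long ones.
- pestle_nest_floor (a point): The long narrow nest, for the pestle: a flat moulded plastic nest, grey with a dark floor, fixed to the table; the inside is 41 mm along its x and 131 mm along its y; the floor is 2 mm above the table, the rim 6 mm wide and its top 6 mm above the table. This point is the centre of the floor's top. Each long side of the rim has a 45 mm wide gap for the fingers at its middle. The pestle may lie either way round along y.
- funnel_center (a point): Bystander, to be left alone: white plastic funnel standing on its wide rim, 68 mm in diameter and 63 mm high, loose. The point is its centre, 31.5 mm up.
- petri_center (a point): Bystander, to be left alone: flat closed petri dish, 90 mm in diameter and 15 mm high, loose. The point is its centre, 7.5 mm up.

How it is judged:
At the end, for the whole second after the job is handed in: Each of the four rests in its own nest: centre within 12 mm (timer 13, pestle 18 mm) of the nest's, resting height over the floor within 3 mm; jar and bottle upright, timer face up within 0.1 rad; pestle along its nest within 0.3 rad; speeds under 20 mm/s (horizontal distance between jar_center and jar_nest_floor below 0.012 m and z of jar_center in the frame of jar_nest_floor between 0.03 and 0.036 m and angle between each of jar_center, bottle_center, timer_center's own z axis and vertical below 0.1 rad and horizontal distance between bottle_center and bottle_nest_floor below 0.012 m and z of bottle_center in the frame of bottle_nest_floor between 0.0245 and 0.0305 m and horizontal distance between timer_center and timer_nest_floor below 0.013 m and z of timer_center in the frame of timer_nest_floor between 0.0065 and 0.0125 m and horizontal distance between pestle_center and pestle_nest_floor below 0.018 m and z of pestle_center in the frame of pestle_nest_floor between 0.0095 and 0.0155 m and angle between the y axis of pestle_center and the y axis of pestle_nest_floor, either way round below 0.3 rad and linear speed of each of jar, bottle, timer, pestle below 0.02 m/s); the robot touches nothing.
It fails at once if the funnel was pushed more than 30 mm from its place or knocked over (distance of funnel_center from where it was at the start of the episode above 0.03 m or angle between funnel_center's own z axis and vertical above 0.5 rad).
It fails at once if the petri dish was pushed more than 30 mm from its place (distance of petri_center from where it was at the start of the episode above 0.03 m).
It also fails if it takes over 112 s, if anything falls off the work surface, if the arm or the gripper's body presses on something with over 40 N, if the wrist force passes 120 N, or if a joint passes its speed limit or range.

## Working session

There is one attempt and no reset: what is moved stays moved. The work goes in short steps, Python scripts to look and compute and a tool call to move; the robot and the scene stay as the last step left them, time stands still between calls to the robot, and variables do not carry over. Pictures are saved under pics/ and viewed, at most 14 in all, crops included, and the job is handed in when it is done.

Besides the shell and the picture viewer there is one more tool, called by a JSON object that holds its "method" and its "body", one argument or row to a line. drive_tool: Moves the arm, as the interface text tells. Its arguments: {"type":"object","properties":{"motion":{"type":"array","items":{"type":"array","items":{"type":"array","items":{"type":"number"}}}},"newtons":{"type":"number"}},"required":["motion"]}

```bash
mkdir -p pics; cat > h.py <<'E'
from cell import env
import numpy as np, cv2
def grab(n,f):
    d=env.get_image(n); np.savez(''+f+'.npz',**d)
    cv2.imwrite('pics/'+f+'.png',cv2.cvtColor(d['pixels'],cv2.COLOR_RGB2BGR)); return d
def world(d,depth=None):
    dep=d['depth'] if depth is None else depth
    h,w=dep.shape; K=d['mtx']; u,v=np.meshgrid(np.arange(w),np.arange(h))
    p=np.stack([(u-K[0,2])/K[0,0]*dep,-(v-K[1,2])/K[1,1]*dep,-dep,np.ones_like(dep)],-1)
    return (p@d['T'].T)[...,:3]
E
python3 - <<'E'
from h import *
d=grab('top','top0'); e=grab('scene','scene0')
print(d['T'],d['mtx'],e['T'][:3,3]); o=env.get_obs(); print(o['eef_pos'],o['tool_rot'],o['gripper_width'])
E
```

```text
[[ 7.19019982e-03  9.95225058e-01 -9.73415933e-02  4.10522445e-01]
 [-9.99973393e-01  7.03625205e-03 -1.92470823e-03 -1.34603795e-02]
 [-1.23059788e-03  9.73528423e-02  9.95249170e-01  1.32318027e+00]
 [ 0.00000000e+00  0.00000000e+00  0.00000000e+00  1.00000000e+00]] [[483.70032879   0.         315.09001238]
 [  0.         483.70032879 203.91702116]
 [  0.           0.           1.        ]] [ 0.03299664 -0.87495869  0.59561152]
[0.25231954 0.51614925 0.23054604] [[-8.98358537e-01  4.39262006e-01 -9.10463432e-04]
 [ 4.39262898e-01  8.98357507e-01 -1.37744896e-03]
 [ 2.12860665e-04 -1.63737584e-03 -9.99998637e-01]] 0.08537038650928234
```

View pics/top0.png

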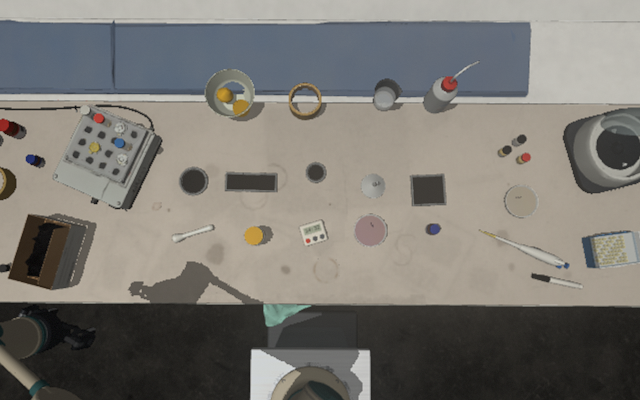

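View pics/scene0.png

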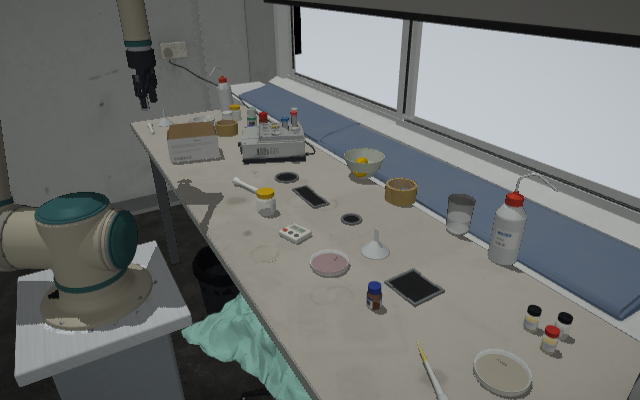

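The top view shows, left to right: jar nest (194,180), pestle nest (251,182), bottle nest (316,172), funnel (373,185), timer nest (428,190), pestle (193,233), jar (256,235), timer (314,232), petri dish (371,230) and bottle (433,229). The scene view agrees with this.

```bash
python3 - <<'E'
from h import *
d=dict(np.load('top0.npz')); P=world(d); im=d['pixels']
c=cv2.resize(im[145:260,160:360],None,fx=4,fy=4,interpolation=cv2.INTER_CUBIC)
cv2.imwrite('pics/cropL.png',cv2.cvtColor(c,cv2.COLOR_RGB2BGR))
c=cv2.resize(im[145:260,290:490],None,fx=4,fy=4,interpolation=cv2.INTER_CUBIC)
cv2.imwrite('pics/cropR.png',cv2.cvtColor(c,cv2.COLOR_RGB2BGR))
# table height check
print('table z',[P[v,u,2].round(4) for u,v in[(220,205),(290,205),(400,250),(340,215)]])
def box(m,name,off):
    ys,xs=np.nonzero(m); p=P[ys+off[1],xs+off[0]]
    r=cv2.minAreaRect(p[:,:2].astype(np.float32)*1000)
    print(name,len(p),'mean',p.mean(0).round(4),'zmax',p[:,2].max().round(4),'rect',np.round(r[0],1),np.round(r[1],1),round(r[2],1))
Z=P[...,2]
for n,(u0,u1,v0,v1),t in [('jar',(235,275,218,255),.05),('jarlow',(235,275,218,255),.01),('bottle',(420,445,215,245),.04),('bottlelow',(420,445,215,245),.01),('timer',(295,335,215,250),.01),('pestle',(165,220,220,248),.008),('funnel',(355,390,168,202),.01),('petri',(350,392,210,250),.008)]:
    box(Z[v0:v1,u0:u1]>t,n,(u0,v0))
g=im.max(2)
for n,(u0,u1,v0,v1) in [('jarnest',(175,212,160,198)),('pnest',(220,284,165,198)),('bnest',(302,330,158,186)),('tnest',(405,452,170,212))]:
    box(g[v0:v1,u0:u1]<80,n,(u0,v0))
E
```

```text
table z [np.float64(0.0007), np.float64(0.002), np.float64(0.0031), np.float64(-0.0004)]
jar 284 mean [0.4509 0.1451 0.0834] zmax 1.3232 rect [425.   82.5] [188.4  46.4] 67.6
jarlow 340 mean [0.4503 0.1428 0.0756] zmax 1.3232 rect [444.5  77.5] [187.5  50.5] 84.6
bottle 90 mean [ 0.4704 -0.314   0.0955] zmax 1.3232 rect [ 448.6 -174.2] [ 25.  329.3] 9.0
bottlelow 135 mean [ 0.4712 -0.3149  0.0726] zmax 1.3232 rect [ 450.2 -173.9] [ 30.2 329.2] 8.7
timer 520 mean [ 0.4607 -0.0068  0.0343] zmax 1.3232 rect [451.2  -9.8] [79.8 65.3] 17.5
pestle 247 mean [0.4566 0.3157 0.0436] zmax 1.3232 rect [447.8 180.8] [390.6  62.8] 88.3
funnel 331 mean [ 0.5887 -0.167   0.0368] zmax 1.3232 rect [521.7 -92.2] [ 59.5 265.9] 42.1
petri 875 mean [ 0.4684 -0.1589  0.0272] zmax 1.3232 rect [ 440.8 -112.2] [ 89.6 201.1] 30.3
jarnest 447 mean [0.601  0.327  0.0031] zmax 0.0105 rect [600.8 326.9] [63.8 62.3] 89.6
pnest 684 mean [0.5993 0.1667 0.0067] zmax 1.3232 rect [544.   88.5] [320.1 102. ] 55.1
bnest 184 mean [ 0.6282 -0.0105  0.0029] zmax 0.0115 rect [628.7 -11.3] [39.6 41.3] 0.9
tnest 780 mean [ 0.5809 -0.3201  0.0047] zmax 1.3232 rect [ 526.7 -180.7] [ 93.9 396.4] 21.5
```

View pics/cropL.png

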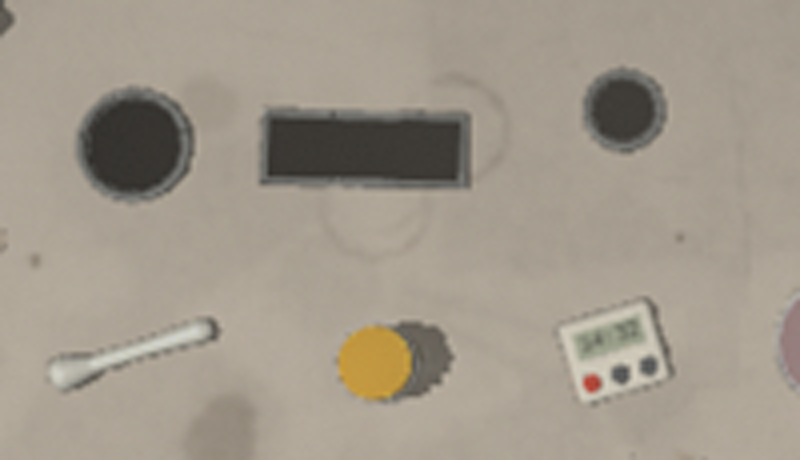

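View pics/cropR.png

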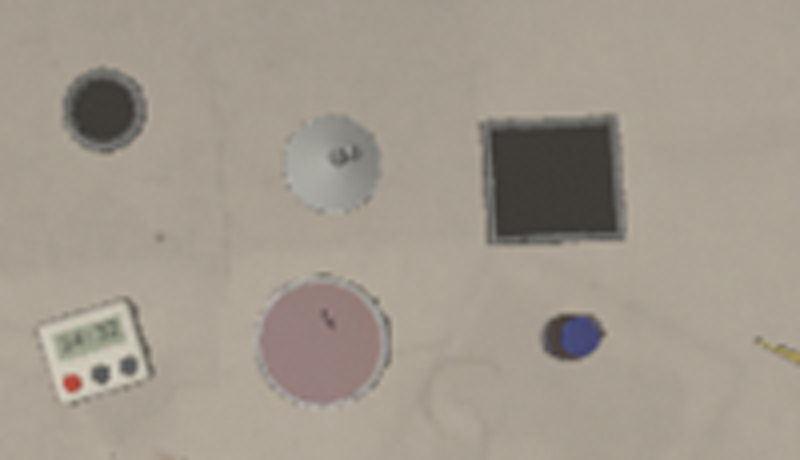

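```bash
cat >> h.py <<'E'
def ray(d,uv,z):
    uv=np.atleast_2d(np.asarray(uv,float)); K=d['mtx']
    r=np.stack([(uv[:,0]-K[0,2])/K[0,0],-(uv[:,1]-K[1,2])/K[1,1],-np.ones(len(uv))],1)@d['T'][:3,:3].T
    c=d['T'][:3,3]; return (c+r*((z-c[2])/r[:,2])[:,None])[:,:2]
def fit(d,m,off,z):
    m=m.astype(np.uint8); n,l,s,c=cv2.connectedComponentsWithStats(m); k=1+s[1:,4].argmax()
    ys,xs=np.nonzero(l==k); p=ray(d,np.c_[xs+off[0],ys+off[1]],z)
    r=cv2.minAreaRect(p.astype(np.float32)*1000)
    return p.mean(0).round(4),np.round(r[0],1),np.round(r[1],1),round(r[2],1),len(p)
E
python3 - <<'E'
from h import *
d=dict(np.load('top0.npz')); P=world(d); im=d['pixels']; Z=np.where(d['depth']>0.3,P[...,2],0)
hsv=cv2.cvtColor(im,cv2.COLOR_RGB2HSV)
for n,(u0,u1,v0,v1),f,z in [('jarcap',(235,275,218,255),lambda s:hsv[s][...,1]>130,.066),('botcap',(420,445,215,245),lambda s:(hsv[s][...,0]>105)&(hsv[s][...,1]>100),.055),
 ('timer',(295,335,215,250),lambda s:Z[s]>.009,.016),('pestle',(165,220,220,248),lambda s:Z[s]>.006,.01),('pestlecol',(165,220,220,248),lambda s:im[s].min(2)>170,.01),('funnel',(355,390,168,202),lambda s:Z[s]>.008,.01),('petri',(350,392,210,250),lambda s:Z[s]>.006,.015),
 ('jarnest',(175,212,160,198),lambda s:im[s].max(2)<80,.002),('pnest',(220,284,165,198),lambda s:im[s].max(2)<80,.002),('bnest',(302,330,158,186),lambda s:im[s].max(2)<80,.002),('tnest',(405,452,170,212),lambda s:im[s].max(2)<80,.002)]:
    s=(slice(v0,v1),slice(u0,u1)); m=f(s); print(n,fit(d,m,(u0,v0),z),'zmed/max',np.median(Z[s][m]).round(4),Z[s][m].max().round(4))
E
```

```text
jarcap (array([0.4504, 0.1487]), array([450. , 148.2]), array([44.2, 44.2]), 1.0, 254) zmed/max 0.0662 0.0728
botcap (array([ 0.4713, -0.3237]), array([ 472.1, -324.3]), array([18.3, 18.5]), 0.4, 48) zmed/max 0.0543 0.0606
timer (array([ 0.4615, -0.0067]), array([461.7,  -6.5]), array([57.7, 65.3]), 17.5, 517) zmed/max 0.0167 0.025
pestle (array([0.4585, 0.3238]), array([460.2, 320.7]), array([ 21.6, 114.3]), 19.0, 238) zmed/max 0.0164 0.0292
pestlecol (array([0.4577, 0.3243]), array([457.3, 324. ]), array([ 12. , 105.4]), 16.4, 102) zmed/max 0.0184 0.0277
funnel (array([ 0.5918, -0.1698]), array([ 592., -169.]), array([60.2, 59.6]), 23.0, 376) zmed/max 0.0175 0.0639
petri (array([ 0.4692, -0.1602]), array([ 470.1, -159.8]), array([86.5, 89.2]), 89.6, 869) zmed/max 0.0152 0.0231
jarnest (array([0.6012, 0.3273]), array([600.9, 327.6]), array([61.3, 63.8]), 0.4, 447) zmed/max 0.0031 0.0105
pnest (array([0.6   , 0.1675]), array([600.1, 167.8]), array([130.8,  40. ]), 89.0, 684) zmed/max 0.0028 0.0112
bnest (array([ 0.6284, -0.0105]), array([628.4, -11.4]), array([39.1, 41.4]), 0.4, 184) zmed/max 0.0029 0.0115
tnest (array([ 0.5812, -0.3207]), array([ 581.5, -321. ]), array([73. , 81.3]), 2.5, 780) zmed/max 0.0029 0.0114
```

```bash
cat > go.py <<'E'
import sys; from h import *
# args: x y z(TCP, mm) yaw(deg of tool y in world); prints turn and shift in tool axes after turn
x,y,z,a=map(float,sys.argv[1:5]); o=env.get_obs(); R=o['tool_rot']; p=o['eef_pos']*1000
c=np.degrees(np.arctan2(R[1,1],R[0,1])); t=(c-a+90)%180-90
A=np.radians(c-t); Y=np.array([np.cos(A),np.sin(A)]); X=np.array([-Y[1],Y[0]]) ; X=X if abs(0)<1 else X
dx=np.array([x,y])-p[:2]
print('t',round(o['clock'],2),'pos',p.round(1),'yaw',c.round(2),'turn',t.round(1),'shift xyz',(dx@X).round(1),(dx@Y).round(1),round(p[2]-z,1),'q6',o['q'][5].round(2),'w',o['gripper_width'].round(4))
E
python3 - <<'E'
from h import *
d=dict(np.load('top0.npz'))
print('pestle ends',ray(d,[[160+48/4-.5,145+378/4-.5],[160+217/4-.5,145+328/4-.5]],.011))
print('bottle',ray(d,[[290+581/4-.5,145+336/4-.5]],.055), 'edges',ray(d,[[290+560/4-.5,228.5],[290+603/4-.5,228.5]],.055)[:,1])
E
python3 go.py 459 323 150 17
```

```text
pestle ends [[0.4406742  0.37715585]
 [0.47533502 0.26367001]]
bottle [[ 0.47204941 -0.32503666]] edges [-0.31128329 -0.33944456]Traceback (most recent call last):
  File "go.py", line 7, in <module>
    print('t',round(o['clock'],2),'pos',p.round(1),'yaw',c.round(2),'turn',t.round(1),'shift xyz',(dx@X).round(1),(dx@Y).round(1),round(p[2]-z,1),'q6',o['q'][5].round(2),'w',o['gripper_width'].round(4))
                                                                                                                                                                              ^^^^^^^^^^^^^^^^^^^^^^^^
AttributeError: 'float' object has no attribute 'round'
```

```bash
sed -i "s/o\['gripper_width'\].round(4)/round(o['gripper_width'],4)/; s/ ; X=X if.*//" go.py; python3 go.py 458 320.5 60 17
```

```text
t 0.1 pos [252.3 516.1 230.5] yaw 63.94 turn 46.9 shift xyz -247.2 139.5 170.5 q6 -0.12 w 0.0854
```

{"method": "drive_tool", "body": {
  "motion": [
    [[0,0,10,6.7,1],[0,0,10,6.7,1],[0,0,10,6.7,1],[0,0,10,6.7,1],[0,0,10,6.7,1],[0,0,10,6.7,1],[0,0,10,6.7,1],[0,0,0,0,1]]
  ],
  "newtons": 40
}}

```text
clock: 0.77
eef_pos: [0.2516, 0.515, 0.1588]
tool_rot: [[-0.291, 0.957, -0.003], [0.957, 0.291, -0.004], [-0.003, -0.004, -1.0]]
ft_force: [-0.2, -0.6, -0.5]
gripper_width: 0.0854
finger_force: 0.0
```

{"method": "drive_tool", "body": {
  "motion": [
    [[-27.5,15.5,11,0,1],[-27.5,15.5,11,0,1],[-27.5,15.5,11,0,1],[-27.5,15.5,11,0,1],[-27.5,15.5,11,0,1],[-27.5,15.5,11,0,1],[-27.5,15.5,11,0,1],[-27.5,15.5,11,0,1],[-27.5,15.5,11,0,1],[0,0,0,0,1]]
  ]
}}

```text
clock: 1.6
eef_pos: [0.462, 0.3171, 0.0608]
tool_rot: [[-0.292, 0.956, 0.0], [0.956, 0.292, -0.003], [-0.003, -0.0, -1.0]]
ft_force: [-1.1, -0.0, -0.4]
gripper_width: 0.0855
finger_force: 0.0
```

```bash
python3 go.py 458 320.5 4 17; python3 -c "
from h import *
d=grab('scene','s1'); K=d['mtx']
p=np.linalg.inv(d['T'])@[.458,.32,.03,1]; u=int(K[0,2]+K[0,0]*p[0]/-p[2]); v=int(K[1,2]+K[1,1]*-p[1]/-p[2]); print(u,v)
c=d['pixels'][max(0,v-60):v+60,max(0,u-80):u+80]; cv2.imwrite('pics/s1c.png',cv2.resize(c,None,fx=4,fy=4)[...,::-1])"
```

```text
t 1.6 pos [462.  317.1  60.8] yaw 17.0 turn 0.0 shift xyz 4.5 -2.8 56.8 q6 0.18 w 0.0855
245 179
```

View pics/s1c.png

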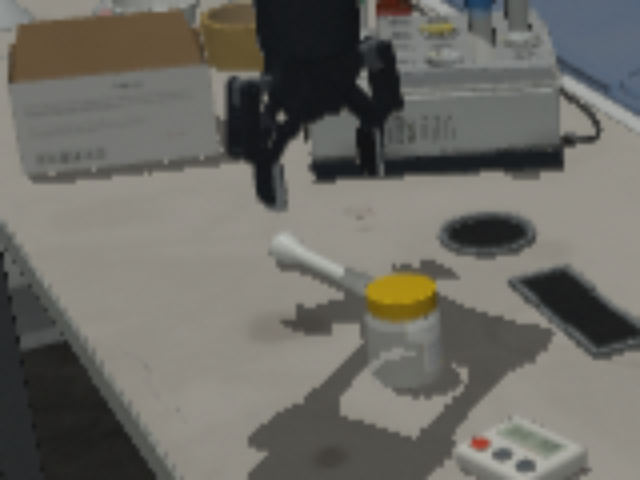

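The fingers straddle the pestle, at about (320,170) in the crop, and its big end is at (285,248). I'll go down and grip.

{"method": "drive_tool", "body": {
  "motion": [
    [[4,-2.5,14,0,1],[0,0,14,0,1],[0,0,14,0,1],[0,0,8,0,1],[0,0,6,0,1],[0,0,0,0,1],[0,0,0,0,-1],[0,0,0,0,-1],[0,0,0,0,-1],[0,0,0,0,-1]]
  ],
  "newtons": 40
}}

```text
clock: 2.48
eef_pos: [0.4554, 0.3242, 0.007]
tool_rot: [[-0.293, 0.956, 0.001], [0.956, 0.293, 0.001], [0.0, 0.001, -1.0]]
ft_force: [0.4, -0.5, 0.3]
gripper_width: 0.0386
finger_force: 0.0
```

{"method": "drive_tool", "body": {
  "motion": [
    [[0,0,0,0,-1],[0,0,0,0,-1],[0,0,0,0,-1],[0,0,0,0,-1]]
  ]
}}

```text
clock: 2.82
eef_pos: [0.4555, 0.3241, 0.0069]
tool_rot: [[-0.293, 0.956, 0.001], [0.956, 0.293, 0.001], [0.0, 0.001, -1.0]]
ft_force: [0.6, -1.0, 5.3]
gripper_width: 0.0196
finger_force: 39.2
```

{"method": "drive_tool", "body": {
  "motion": [
    [[0,0,-5,0,-1],[0,0,-10,0,-1],[0,0,-20,0,-1],[0,0,-20,0,-1],[0,0,-20,6,-1],[0,0,-20,6,-1],[0,0,0,6,-1],[0,0,0,0,-1],[0,0,0,0,-1]]
  ]
}}

```text
clock: 3.57
eef_pos: [0.4546, 0.3237, 0.1016]
tool_rot: [[0.014, 1.0, -0.0], [1.0, -0.014, -0.0], [-0.0, -0.0, -1.0]]
ft_force: [0.3, -1.3, -1.0]
gripper_width: 0.0194
finger_force: 39.2
```

```bash
python3 go.py 600 171.5 60 -1
```

```text
t 3.57 pos [454.6 323.7 101.6] yaw -0.81 turn 0.2 shift xyz -149.7 148.1 41.6 q6 0.51 w 0.0194
```

{"method": "drive_tool", "body": {
  "motion": [
    [[-15,15,0,0,-1],[-25,25,0,0,-1],[-30,30,0,0,-1],[-30,30,0,0,-1],[-25,25,0,0,-1],[-15,15,0,0,-1],[-9.5,8,10,0,-1],[0,0,16,0,-1],[0,0,16,0,-1],[0,0,0,0,-1]]
  ]
}}

```text
clock: 4.4
eef_pos: [0.5953, 0.1726, 0.0547]
tool_rot: [[0.016, 1.0, -0.01], [1.0, -0.016, -0.001], [-0.001, -0.01, -1.0]]
ft_force: [-0.7, -0.4, -0.5]
gripper_width: 0.0193
finger_force: 39.2
```

{"method": "drive_tool", "body": {
  "motion": [
    [[0,0,0,0,-1],[0,0,0,0,-1]]
  ]
}}

```text
clock: 4.57
eef_pos: [0.5989, 0.1736, 0.0592]
tool_rot: [[0.015, 1.0, -0.001], [1.0, -0.015, 0.0], [0.0, -0.001, -1.0]]
ft_force: [1.3, -0.5, -0.6]
gripper_width: 0.0195
finger_force: 39.2
```

```bash
python3 go.py 600 171.5 9 -1; python3 -c "
from h import *
d=grab('scene','s2'); K=d['mtx']
p=np.linalg.inv(d['T'])@[.6,.17,.03,1]; u=int(K[0,2]+K[0,0]*p[0]/-p[2]); v=int(K[1,2]+K[1,1]*-p[1]/-p[2]); print(u,v)
c=d['pixels'][max(0,v-60):v+60,max(0,u-80):u+80]; cv2.imwrite('pics/s2c.png',cv2.resize(c,None,fx=4,fy=4)[...,::-1])"
```

```text
t 4.57 pos [598.9 173.6  59.2] yaw -0.88 turn 0.1 shift xyz -2.1 1.1 50.2 q6 0.19 w 0.0195
309 186
```

View pics/s2c.png

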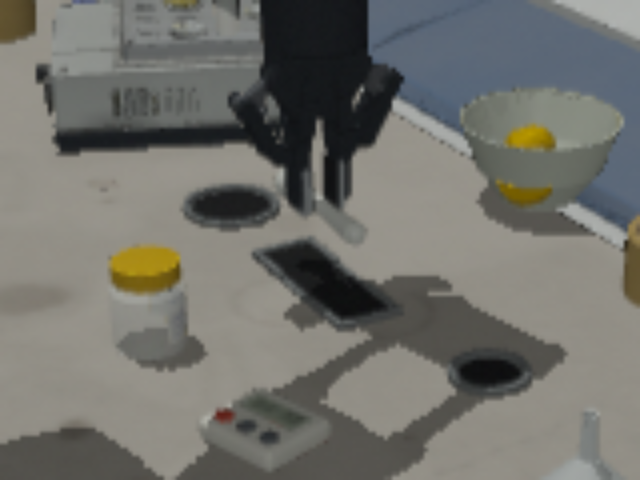

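The pestle is held level, running from about (285,185) to (360,235), and lines up with the nest below it. I'll lower and release it.

{"method": "drive_tool", "body": {
  "motion": [
    [[-2,1,10,0,-1],[0,0,12,0,-1],[0,0,10,0,-1],[0,0,8,0,-1],[0,0,5,0,-1],[0,0,4,0,-1],[0,0,0,0,-1],[0,0,0,0,-1]]
  ]
}}

```text
clock: 5.28
eef_pos: [0.6005, 0.1711, 0.0103]
tool_rot: [[0.017, 1.0, 0.0], [1.0, -0.017, 0.0], [0.0, 0.0, -1.0]]
ft_force: [0.0, 0.5, -0.3]
gripper_width: 0.02
finger_force: 39.2
```

{"method": "drive_tool", "body": {
  "motion": [
    [[0,0,0,0,-0.2],[0,0,0,0,-0.2],[0,0,0,0,-0.2],[0,0,0,0,0],[0,0,0,0,0],[0,0,-10,0,0],[0,0,-20,0,0],[0,0,-35,0,1],[0,0,-35,0,1],[0,0,0,0,1]]
  ]
}}

```text
clock: 6.12
eef_pos: [0.6053, 0.172, 0.1185]
tool_rot: [[0.017, 1.0, 0.014], [1.0, -0.017, 0.003], [0.003, 0.014, -1.0]]
ft_force: [0.9, -0.7, 0.7]
gripper_width: 0.0768
finger_force: 0.0
```

```bash
python3 go.py 450.4 148.5 100 -1;  python3 -c "
from h import *
d=grab('top','t2'); im=d['pixels']; s=(slice(165,200),slice(218,288)); m=im[s].min(2)>140
print(fit(d,m,(218,165),.013))
c=im[150:250,170:300]; cv2.imwrite('pics/t2c.png',cv2.resize(c,None,fx=5,fy=5)[...,::-1])"
```

```text
t 6.12 pos [605.3 172.  118.5] yaw -0.95 turn 0.0 shift xyz -26.2 -154.4 18.5 q6 0.18 w 0.0768
(array([0.5753, 0.2425]), array([584.9, 228.8]), array([69.9, 51.8]), 1.5, 199)
```

View pics/t2c.png

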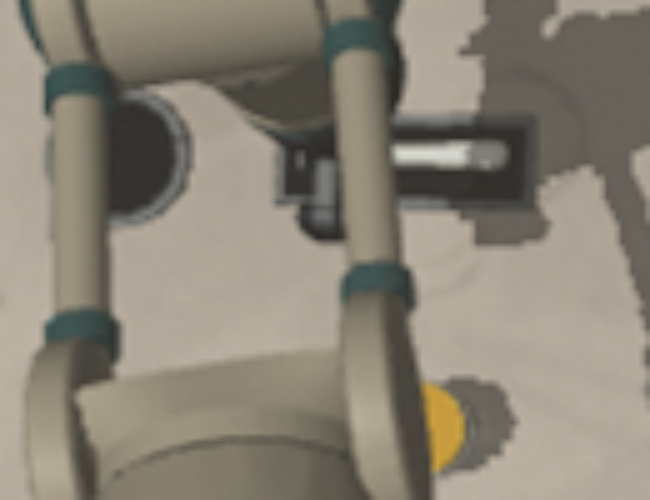

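The pestle lies in its nest, with the thin end at about (490,155) in the crop. Next is the jar.

{"method": "drive_tool", "body": {
  "motion": [
    [[-3,-15,0,0,1],[-5,-30,0,0,1],[-5,-35,0,0,1],[-5,-35,0,0,1],[-5,-25,0,0,1],[-3,-13,0,0,1],[0,0,0,0,1],[0,0,0,0,1],[0,0,0,0,1],[0,0,0,0,1]]
  ]
}}

```text
clock: 7.0
eef_pos: [0.4487, 0.1478, 0.1104]
tool_rot: [[0.017, 1.0, 0.001], [1.0, -0.017, 0.0], [0.0, 0.001, -1.0]]
ft_force: [-0.5, -0.4, 0.3]
gripper_width: 0.0852
finger_force: 0.0
```

```bash
python3 go.py 450.4 148.5 20 -1
```

```text
t 7.0 pos [448.7 147.8 110.4] yaw -0.97 turn 0.0 shift xyz 0.7 1.7 90.4 q6 0.19 w 0.0852
```

{"method": "drive_tool", "body": {
  "motion": [
    [[1,1.5,15,0,1],[0,0,20,0,1],[0,0,20,0,1],[0,0,18,0,1],[0,0,11,0,1],[0,0,6,0,1],[0,0,0,0,1],[0,0,0,0,-1],[0,0,0,0,-1],[0,0,0,0,-1]]
  ],
  "newtons": 30
}}

```text
clock: 7.83
eef_pos: [0.4495, 0.1487, 0.0211]
tool_rot: [[0.017, 1.0, 0.002], [1.0, -0.017, 0.0], [0.0, 0.002, -1.0]]
ft_force: [2.0, -0.7, 1.8]
gripper_width: 0.0515
finger_force: 2.3
```

{"method": "drive_tool", "body": {
  "motion": [
    [[0,0,0,0,-1],[0,0,0,0,-1],[0,0,0,0,-1],[0,0,0,0,-1]]
  ]
}}

```text
clock: 8.17
eef_pos: [0.4495, 0.1487, 0.0213]
tool_rot: [[0.017, 1.0, 0.003], [1.0, -0.017, 0.0], [0.001, 0.003, -1.0]]
ft_force: [0.2, -1.0, 6.8]
gripper_width: 0.0504
finger_force: 31.7
```

{"method": "drive_tool", "body": {
  "motion": [
    [[0,0,-5,0,-1],[0,0,-15,0,-1],[0,0,-25,0,-1],[0,0,-25,0,-1],[0,0,-20,0,-1],[0,0,-10,0,-1],[0,0,0,0,-1],[0,0,0,0,-1],[0,0,0,0,-1]]
  ]
}}

```text
clock: 8.92
eef_pos: [0.4474, 0.1484, 0.1194]
tool_rot: [[0.017, 1.0, -0.002], [1.0, -0.017, -0.0], [-0.0, -0.002, -1.0]]
ft_force: [-0.2, 0.7, -1.3]
gripper_width: 0.0505
finger_force: 31.6
```

```bash
python3 go.py 601 327.3 22 -1
```

```text
t 8.92 pos [447.4 148.4 119.4] yaw -0.96 turn 0.0 shift xyz 181.5 150.5 97.4 q6 0.19 w 0.0505
```

{"method": "drive_tool", "body": {
  "motion": [
    [[12,10,0,0,-1],[25,20,0,0,-1],[30,25,0,0,-1],[32,27,0,0,-1],[32,27,0,0,-1],[25,20,0,0,-1],[15,12,0,0,-1],[10,9,0,0,-1],[0,0,15,0,-1],[0,0,20,0,-1]]
  ]
}}

```text
clock: 9.75
eef_pos: [0.6023, 0.328, 0.0844]
tool_rot: [[0.016, 1.0, 0.001], [1.0, -0.016, 0.001], [0.001, 0.001, -1.0]]
ft_force: [0.9, 0.1, -1.0]
gripper_width: 0.0504
finger_force: 31.6
```

{"method": "drive_tool", "body": {
  "motion": [
    [[0,0,15,0,-1],[0,0,0,0,-1],[0,0,0,0,-1],[0,0,0,0,-1]]
  ]
}}

```text
clock: 10.08
eef_pos: [0.6013, 0.3268, 0.0701]
tool_rot: [[0.017, 1.0, -0.0], [1.0, -0.017, -0.0], [-0.0, -0.0, -1.0]]
ft_force: [0.3, -0.2, -0.2]
gripper_width: 0.0505
finger_force: 31.6
```

```bash
python3 go.py 601.5 327.3 23 -1;  python3 -c "
from h import *
d=grab('scene','s3'); K=d['mtx']
p=np.linalg.inv(d['T'])@[.6,.327,.03,1]; u=int(K[0,2]+K[0,0]*p[0]/-p[2]); v=int(K[1,2]+K[1,1]*-p[1]/-p[2]); print(u,v)
c=d['pixels'][max(0,v-60):v+60,max(0,u-80):u+80]; cv2.imwrite('pics/s3c.png',cv2.resize(c,None,fx=4,fy=4)[...,::-1])"
```

```text
t 10.08 pos [601.3 326.8  70.1] yaw -0.96 turn 0.0 shift xyz 0.5 0.2 47.1 q6 0.41 w 0.0505
285 168
```

View pics/s3c.png

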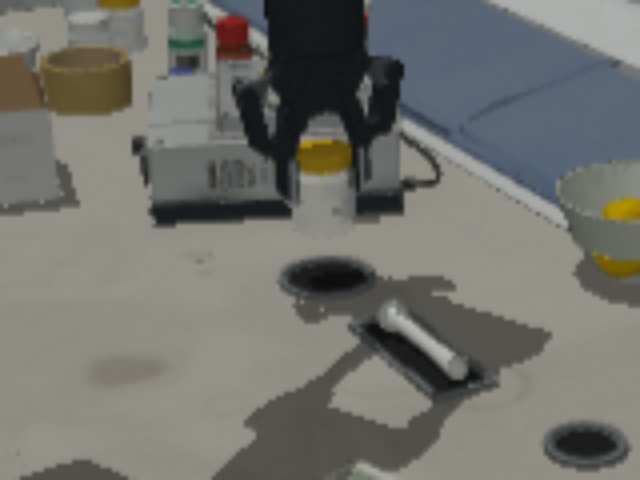

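The jar hangs upright over its nest at about (325,190) in the crop, with the nest at (328,278). The pestle lies in its nest at (425,340). I'll lower the jar.

{"method": "drive_tool", "body": {
  "motion": [
    [[0,0,12,0,-1],[0,0,12,0,-1],[0,0,10,0,-1],[0,0,7,0,-1],[0,0,4,0,-1],[0,0,2,0,-1],[0,0,0,0,-1],[0,0,0,0,-1],[0,0,0,0,-1]]
  ]
}}

```text
clock: 10.88
eef_pos: [0.6011, 0.3268, 0.0234]
tool_rot: [[0.017, 1.0, -0.0], [1.0, -0.017, 0.0], [0.0, -0.0, -1.0]]
ft_force: [-1.2, -0.1, 0.8]
gripper_width: 0.0503
finger_force: 31.7
```

{"method": "drive_tool", "body": {
  "motion": [
    [[0,0,0,0,0.6],[0,0,0,0,1],[0,0,0,0,1],[0,0,0,0,1],[0,0,-15,0,1],[0,0,-25,0,1],[0,0,-25,0,1],[0,0,-25,0,1],[0,0,-15,0,1],[0,0,0,0,1]]
  ]
}}

```text
clock: 11.72
eef_pos: [0.6037, 0.3278, 0.1328]
tool_rot: [[0.017, 1.0, 0.008], [1.0, -0.017, 0.003], [0.004, 0.008, -1.0]]
ft_force: [0.6, 1.0, 0.2]
gripper_width: 0.0855
finger_force: 0.0
```

```bash
python3 go.py 461.5 -6.6 120 17.5
```

```text
t 11.72 pos [603.7 327.8 132.8] yaw -0.96 turn -18.5 shift xyz -276.2 -236.2 12.8 q6 0.41 w 0.0855
```

{"method": "drive_tool", "body": {
  "motion": [
    [[0,0,0,-6.2,1],[0,0,0,-6.2,1],[0,0,0,-6.1,1],[-20,-17,0,0,1],[-36,-31,0,0,1],[-36,-31,0,0,1],[-36,-31,0,0,1],[-36,-31,0,0,1],[-36,-31,0,0,1],[-36,-31,0,0,1]]
  ]
}}

```text
clock: 12.55
eef_pos: [0.4907, 0.0713, 0.1271]
tool_rot: [[-0.302, 0.953, -0.002], [0.953, 0.302, -0.0], [0.0, -0.002, -1.0]]
ft_force: [0.3, 0.2, 0.5]
gripper_width: 0.0855
finger_force: 0.0
```

{"method": "drive_tool", "body": {
  "motion": [
    [[-25,-21,0,0,1],[-15,-12,0,0,1],[0,0,30,0,1],[0,0,30,0,1],[0,0,0,0,1],[0,0,0,0,1],[0,0,0,0,1]]
  ]
}}

```text
clock: 13.13
eef_pos: [0.4736, 0.0248, 0.0686]
tool_rot: [[-0.302, 0.953, 0.0], [0.953, 0.302, 0.0], [-0.0, 0.0, -1.0]]
ft_force: [0.1, 1.2, -0.4]
gripper_width: 0.0853
finger_force: 0.0
```

```bash
python3 go.py 461.5 -6.6 1 17.5; python3 -c "
from h import *
d=grab('top','t4'); im=d['pixels'];hsv=cv2.cvtColor(im,cv2.COLOR_RGB2HSV); s=(slice(160,198),slice(175,212))
print('jar',fit(d,hsv[s][...,1]>130,(175,160),.068)); s=(slice(165,198),slice(218,288))
print('pestle',fit(d,im[s].min(2)>130,(218,165),.013))"
```

```text
t 13.13 pos [473.6  24.8  68.6] yaw 17.56 turn 0.1 shift xyz -26.3 -21.0 67.6 q6 -0.4 w 0.0853
jar (array([0.6008, 0.3264]), array([600.5, 326.7]), array([45.4, 44.6]), 1.8, 258)
pestle (array([0.6059, 0.1638]), array([600.6, 161. ]), array([ 88.3, 189.8]), 0.4, 1153)
```

{"method": "drive_tool", "body": {
  "motion": [
    [[-13,-10,0,0,1],[-13,-11,0,0,1],[0,0,0,0,1],[0,0,20,0,1],[0,0,20,0,1],[0,0,12,0,1],[0,0,0,0,1],[0,0,0,0,1]]
  ]
}}

```text
clock: 13.85
eef_pos: [0.4616, -0.006, 0.0168]
tool_rot: [[-0.302, 0.953, 0.001], [0.953, 0.302, 0.0], [-0.0, 0.001, -1.0]]
ft_force: [1.0, 0.5, 1.1]
gripper_width: 0.0856
finger_force: 0.0
```

```bash
python3 go.py 461.5 -6.6 1 17.5
```

```text
t 13.85 pos [461.6  -6.   16.8] yaw 17.56 turn 0.1 shift xyz -0.5 -0.3 15.8 q6 -0.47 w 0.0856
```

{"method": "drive_tool", "body": {
  "motion": [
    [[0,0,8,0,1],[0,0,6,0,1],[0,0,0,0,1],[0,0,0,0,-1],[0,0,0,0,-1],[0,0,0,0,-1],[0,0,0,0,-1],[0,0,0,0,-1],[0,0,0,0,-1]]
  ],
  "newtons": 25
}}

```text
clock: 14.6
eef_pos: [0.4613, -0.0065, 0.0027]
tool_rot: [[-0.301, 0.954, 0.001], [0.954, 0.301, -0.0], [-0.0, 0.001, -1.0]]
ft_force: [-0.3, -0.1, 5.3]
gripper_width: 0.0573
finger_force: 27.2
```

{"method": "drive_tool", "body": {
  "motion": [
    [[0,0,-5,0,-1],[0,0,-10,0,-1],[0,0,-25,0,-1],[0,0,-35,0,-1],[0,0,-35,0,-1],[0,0,-20,0,-1],[0,0,0,5,-1],[0,0,0,5,-1],[0,0,0,5,-1],[0,0,0,0,-1]]
  ]
}}

```text
clock: 15.43
eef_pos: [0.4607, -0.0064, 0.1325]
tool_rot: [[-0.043, 0.999, 0.0], [0.999, 0.043, 0.0], [0.0, 0.0, -1.0]]
ft_force: [-0.1, -0.0, -0.1]
gripper_width: 0.0574
finger_force: 27.2
```

```bash
python3 go.py 581.3 -320.8 60 2.5
```

```text
t 15.43 pos [460.7  -6.4 132.5] yaw 2.46 turn -0.0 shift xyz -319.3 106.8 72.5 q6 -0.21 w 0.0574
```

{"method": "drive_tool", "body": {
  "motion": [
    [[-14,4,0,0,-1],[-28,10,0,0,-1],[-35,12,0,0,-1],[-35,12,0,0,-1],[-35,12,0,0,-1],[-35,12,0,0,-1],[-35,12,0,0,-1],[-35,12,0,0,-1],[-30,10,0,0,-1],[-20,6,0,0,-1]]
  ]
}}

```text
clock: 16.27
eef_pos: [0.5772, -0.3072, 0.1316]
tool_rot: [[-0.045, 0.999, 0.0], [0.999, 0.045, -0.001], [-0.001, 0.0, -1.0]]
ft_force: [0.3, 0.1, -0.1]
gripper_width: 0.0574
finger_force: 27.2
```

{"method": "drive_tool", "body": {
  "motion": [
    [[-17,5,0,0,-1],[0,0,15,0,-1],[0,0,30,0,-1],[0,0,25,0,-1],[0,0,0,0,-1],[0,0,0,0,-1],[0,0,0,0,-1]]
  ]
}}

```text
clock: 16.85
eef_pos: [0.5827, -0.3208, 0.0633]
tool_rot: [[-0.045, 0.999, 0.001], [0.999, 0.045, -0.001], [-0.001, 0.001, -1.0]]
ft_force: [0.6, -0.2, -0.1]
gripper_width: 0.057
finger_force: 27.3
```

```bash
python3 go.py 581.3 -320.8 4 2.5;  python3 -c "
from h import *
d=grab('scene','s5'); K=d['mtx']
p=np.linalg.inv(d['T'])@[.58,-.32,.03,1]; u=int(K[0,2]+K[0,0]*p[0]/-p[2]); v=int(K[1,2]+K[1,1]*-p[1]/-p[2]); print(u,v)
c=d['pixels'][max(0,v-75):v+75,max(0,u-100):u+100]; cv2.imwrite('pics/s5c.png',cv2.resize(c,None,fx=4,fy=4)[...,::-1])"
```

```text
t 16.85 pos [ 582.7 -320.8   63.3] yaw 2.6 turn 0.1 shift xyz 0.1 -1.4 59.3 q6 -0.65 w 0.057
414 275
```

View pics/s5c.png

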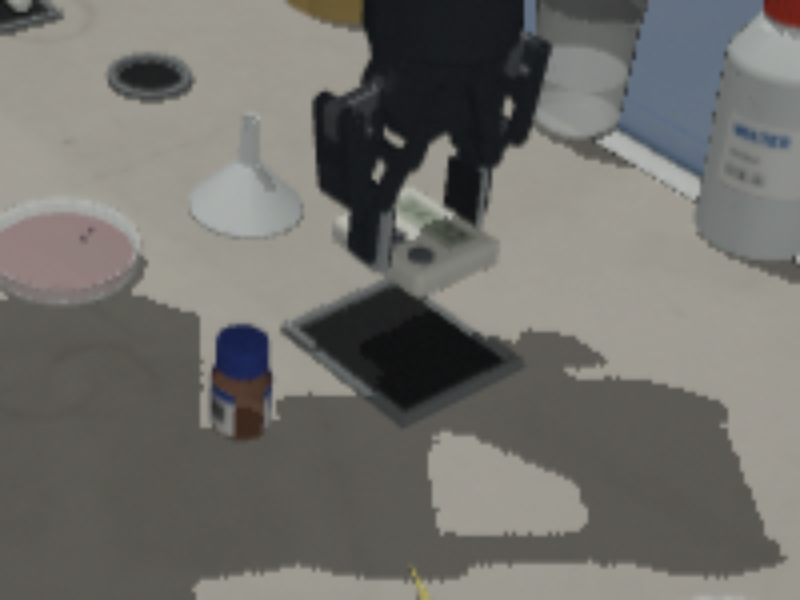

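The timer hangs level and square above its nest at about (420,245) in the crop, with the nest at (405,350). The bottle, funnel and petri dish are clear. I'll lower it.

{"method": "drive_tool", "body": {
  "motion": [
    [[0,-1,12,0,-1],[0,0,16,0,-1],[0,0,12,0,-1],[0,0,9,0,-1],[0,0,5,0,-1],[0,0,4,0,-1],[0,0,0,0,-1],[0,0,0,0,-1]]
  ]
}}

```text
clock: 17.57
eef_pos: [0.5816, -0.3208, 0.0049]
tool_rot: [[-0.044, 0.999, 0.001], [0.999, 0.044, -0.001], [-0.001, 0.001, -1.0]]
ft_force: [0.2, -0.4, -0.3]
gripper_width: 0.057
finger_force: 27.3
```

{"method": "drive_tool", "body": {
  "motion": [
    [[0,0,0,0,0.6],[0,0,0,0,0.6],[0,0,0,0,0.6],[0,0,0,0,0.6],[0,0,-15,0,0.6],[0,0,-25,0,1],[0,0,-30,0,1],[0,0,-30,0,1],[0,0,-15,0,1],[0,0,0,0,1]]
  ]
}}

```text
clock: 18.4
eef_pos: [0.5835, -0.3221, 0.1242]
tool_rot: [[-0.044, 0.999, 0.008], [0.999, 0.044, -0.005], [-0.005, 0.007, -1.0]]
ft_force: [0.9, -0.9, 0.1]
gripper_width: 0.0854
finger_force: 0.0
```

```bash
python3 go.py 472 -324.5 110 2.5
```

```text
t 18.4 pos [ 583.5 -322.1  124.2] yaw 2.55 turn 0.0 shift xyz 2.5 -111.5 14.2 q6 -0.65 w 0.0854
```

{"method": "drive_tool", "body": {
  "motion": [
    [[0,-15,0,0,1],[1,-30,0,0,1],[1,-30,0,0,1],[0,-22,0,0,1],[0,-12,0,0,1],[0,0,20,0,1],[0,0,20,0,1],[0,0,0,0,1],[0,0,0,0,1],[0,0,0,0,1]]
  ]
}}

```text
clock: 19.23
eef_pos: [0.4727, -0.3236, 0.0795]
tool_rot: [[-0.044, 0.999, 0.001], [0.999, 0.044, -0.0], [-0.0, 0.001, -1.0]]
ft_force: [0.8, -0.5, 0.2]
gripper_width: 0.0852
finger_force: 0.0
```

```bash
python3 go.py 472 -324.5 12 2.5; python3 -c "
from h import *
d=grab('top','t6'); im=d['pixels']; c=im[150:250,370:480]; cv2.imwrite('pics/t6c.png',cv2.resize(c,None,fx=5,fy=5)[...,::-1])"
```

```text
t 19.23 pos [ 472.7 -323.6   79.5] yaw 2.55 turn 0.0 shift xyz -0.9 -0.8 67.5 q6 -0.77 w 0.0852
```

View pics/t6c.png

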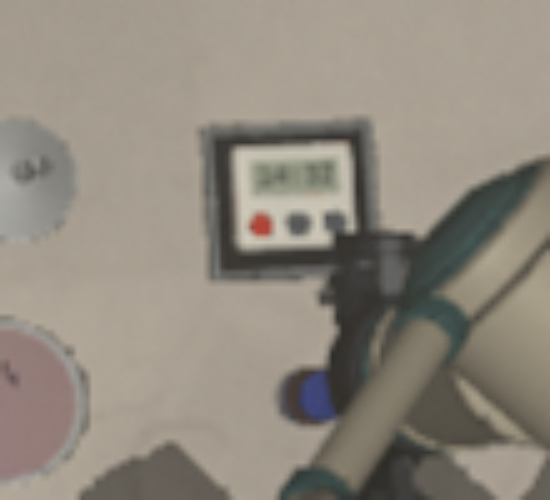

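The timer sits face up inside its nest, centred at about (292,198) in the crop. The bottle at (315,395) is under the gripper.

{"method": "drive_tool", "body": {
  "motion": [
    [[-1,-1,12,0,1],[0,0,16,0,1],[0,0,16,0,1],[0,0,12,0,1],[0,0,7,0,1],[0,0,3,0,1],[0,0,0,0,1],[0,0,0,0,-1],[0,0,0,0,-1],[0,0,0,0,-1]]
  ],
  "newtons": 25
}}

```text
clock: 20.12
eef_pos: [0.4716, -0.3248, 0.0141]
tool_rot: [[-0.044, 0.999, 0.001], [0.999, 0.044, -0.001], [-0.001, 0.001, -1.0]]
ft_force: [0.8, -0.1, -0.6]
gripper_width: 0.0516
finger_force: 0.0
```

{"method": "drive_tool", "body": {
  "motion": [
    [[0,0,0,0,-1],[0,0,0,0,-1],[0,0,0,0,-1],[0,0,0,0,-1],[0,0,0,0,-1]]
  ]
}}

```text
clock: 20.53
eef_pos: [0.4713, -0.3245, 0.0139]
tool_rot: [[-0.044, 0.999, 0.001], [0.999, 0.044, -0.001], [-0.001, 0.001, -1.0]]
ft_force: [-0.7, 0.7, 5.5]
gripper_width: 0.0281
finger_force: 24.8
```

{"method": "drive_tool", "body": {
  "motion": [
    [[0,0,-5,0,-1],[0,0,-15,0,-1],[0,0,-30,0,-1],[0,0,-35,0,-1],[0,0,-35,0,-1],[0,0,-15,0,-1],[0,0,0,0,-1],[0,0,0,0,-1],[0,0,0,0,-1]]
  ]
}}

```text
clock: 21.28
eef_pos: [0.4702, -0.3235, 0.1469]
tool_rot: [[-0.044, 0.999, -0.002], [0.999, 0.044, 0.002], [0.002, -0.002, -1.0]]
ft_force: [0.7, 0.4, -0.9]
gripper_width: 0.0281
finger_force: 24.8
```

```bash
python3 go.py 628.4 -11 70 2.5
```

```text
t 21.28 pos [ 470.2 -323.5  146.9] yaw 2.54 turn 0.0 shift xyz 305.3 171.7 76.9 q6 -0.77 w 0.0281
```

{"method": "drive_tool", "body": {
  "motion": [
    [[14,8,0,0,-1],[28,16,0,0,-1],[33,18,0,0,-1],[33,18,0,0,-1],[33,18,0,0,-1],[33,18,0,0,-1],[33,18,0,0,-1],[33,18,0,0,-1],[28,17,0,0,-1],[20,12,0,0,-1]]
  ]
}}

```text
clock: 22.12
eef_pos: [0.6189, -0.0262, 0.1457]
tool_rot: [[-0.046, 0.999, -0.004], [0.999, 0.046, 0.002], [0.002, -0.004, -1.0]]
ft_force: [-0.3, -0.3, -0.7]
gripper_width: 0.0277
finger_force: 24.8
```

{"method": "drive_tool", "body": {
  "motion": [
    [[17,11,0,0,-1],[0,0,0,0,-1],[0,0,20,0,-1],[0,0,35,0,-1],[0,0,20,0,-1],[0,0,0,0,-1],[0,0,0,0,-1],[0,0,0,0,-1]]
  ]
}}

```text
clock: 22.78
eef_pos: [0.6297, -0.0125, 0.0736]
tool_rot: [[-0.044, 0.999, 0.0], [0.999, 0.044, -0.0], [-0.0, 0.0, -1.0]]
ft_force: [-0.0, 0.3, 0.1]
gripper_width: 0.0278
finger_force: 24.8
```

```bash
python3 go.py 628.4 -11 15.8 2.5;  python3 -c "
from h import *
d=grab('scene','s7'); K=d['mtx']
p=np.linalg.inv(d['T'])@[.628,-.011,.03,1]; u=int(K[0,2]+K[0,0]*p[0]/-p[2]); v=int(K[1,2]+K[1,1]*-p[1]/-p[2]); print(u,v)
c=d['pixels'][max(0,v-60):v+60,max(0,u-80):u+80]; cv2.imwrite('pics/s7c.png',cv2.resize(c,None,fx=4,fy=4)[...,::-1])"
```

```text
t 22.78 pos [629.7 -12.5  73.6] yaw 2.52 turn 0.0 shift xyz 1.6 -1.3 57.8 q6 -0.17 w 0.0278
351 209
```

View pics/s7c.png

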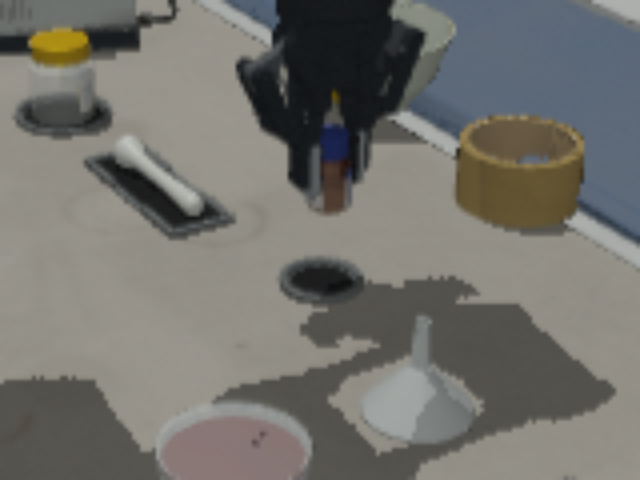

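The bottle is held upright at about (332,180) in the crop, above its nest at (322,280). The jar and pestle are in their nests. I'll lower and release it.

{"method": "drive_tool", "body": {
  "motion": [
    [[1.5,-1.5,12,0,-1],[0,0,15,0,-1],[0,0,12,0,-1],[0,0,9,0,-1],[0,0,5,0,-1],[0,0,4.5,0,-1],[0,0,0,0,-1],[0,0,0,0,-1],[0,0,0,0,-1]]
  ]
}}

```text
clock: 23.58
eef_pos: [0.6283, -0.0106, 0.0164]
tool_rot: [[-0.044, 0.999, 0.001], [0.999, 0.044, -0.0], [-0.0, 0.001, -1.0]]
ft_force: [0.2, 0.9, 0.3]
gripper_width: 0.0281
finger_force: 24.8
```

{"method": "drive_tool", "body": {
  "motion": [
    [[0,0,0,0,0.3],[0,0,0,0,0.6],[0,0,0,0,1],[0,0,0,0,1],[0,0,0,0,1],[0,0,-15,0,1],[0,0,-30,0,1],[0,0,-35,0,1],[0,0,-35,0,1],[0,0,-35,0,1]]
  ]
}}

```text
clock: 24.42
eef_pos: [0.6274, -0.0105, 0.1672]
tool_rot: [[-0.044, 0.999, -0.0], [0.999, 0.044, 0.0], [0.0, -0.0, -1.0]]
ft_force: [-0.2, 0.2, -0.7]
gripper_width: 0.086
finger_force: 0.0
```

{"method": "drive_tool", "body": {
  "motion": [
    [[10,-20,-10,0,1],[20,-35,-10,0,1],[20,-35,0,0,1],[20,-35,0,0,1],[20,-35,0,0,1],[20,-30,0,0,1],[20,-20,0,0,1],[10,-10,0,0,1],[0,0,0,0,1],[0,0,0,0,1]]
  ]
}}

```text
clock: 25.25
eef_pos: [0.4017, 0.1198, 0.1862]
tool_rot: [[-0.046, 0.999, 0.002], [0.999, 0.046, -0.0], [-0.0, 0.002, -1.0]]
ft_force: [-0.2, 0.7, -0.2]
gripper_width: 0.0853
finger_force: 0.0
```

```bash
python3 -c "
from h import *
d=grab('top','t8'); im=d['pixels'];hsv=cv2.cvtColor(im,cv2.COLOR_RGB2HSV); P=world(d); Z=np.where(d['depth']>.3,P[...,2],0)
for n,(u0,u1,v0,v1),f,z in [('jar',(175,212,155,198),lambda s:hsv[s][...,1]>130,.068),('bottle',(302,330,150,186),lambda s:(hsv[s][...,0]>105)&(hsv[s][...,1]>100),.057),('pestle',(222,280,172,193),lambda s:im[s].min(2)>110,.013),('timer',(414,443,177,205),lambda s:im[s].min(2)>110,.018),('funnel',(355,390,168,202),lambda s:Z[s]>.008,.01),('petri',(350,392,210,250),lambda s:Z[s]>.006,.015)]:
    s=(slice(v0,v1),slice(u0,u1)); m=f(s); print(n,fit(d,m,(u0,v0),z) if m.any() else None, np.median(Z[s][m]).round(4))
c=im[140:260,170:460]; cv2.imwrite('pics/t8c.png',cv2.resize(c,None,fx=2.7,fy=2.7)[...,::-1])"
```

```text
jar (array([0.6008, 0.3264]), array([600.5, 326.7]), array([45.4, 44.6]), 1.8, 258) 0.068
bottle (array([ 0.6277, -0.0115]), array([628.6, -11.4]), array([18.8, 18.5]), 0.4, 49) 0.0564
pestle (array([0.5967, 0.1751]), array([597.7, 166.3]), array([ 55.2, 156.6]), 0.4, 295) 0.0048
timer (array([ 0.5828, -0.3182]), array([ 582.5, -318. ]), array([57.5, 65.5]), 0.4, 452) 0.0183
funnel (array([ 0.5928, -0.1702]), array([ 591.7, -170.3]), array([61.3, 60.4]), 66.9, 361) 0.0177
petri (array([ 0.4689, -0.1602]), array([ 467.6, -159.9]), array([86.6, 89.2]), 90.0, 870) 0.015
```

View pics/t8c.png

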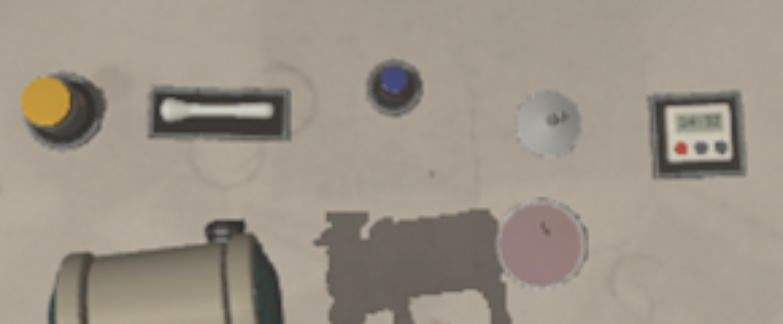

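All four objects are in their nests: jar (47,100), pestle (217,109), bottle (394,80) and timer (697,135). The funnel and dish have not moved.

```bash
python3 -c "
from cell import env
print(env.hand_in())"
```

```text
the job is handed in; nothing more can be done
None
```

I put the jar, bottle, timer and pestle in their matching nests, left the funnel and petri dish in place, and handed the job in at about 25 s of the 112 s limit; the hand-in returned no verdict.

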